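Push a brass ingot through the sprung flap of a bench safe

TASK

Put the brass ingot away in the goldsmith's bench safe without picking it up: with one finger push the blue sprung flap open and keep it open, and with the other finger push the ingot along the deck through the opening so that it drops into the well. The flap, not the ingot, is what your first finger pushes: never shove the flap open with the ingot, and do not lift or carry the ingot. Then get out so that the flap springs fully shut behind the ingot, and leave the pendant, jar, red wax block and ring box where they are.

Things in the scene. Friction and masses are not known exactly. Their poses are not given: they have to be found in the camera images.
- safe: Grey metal safe fixed to the bench, 330 x 150 mm. Origin at bench level under the middle of the flap line; x points from the deck through the flap into the well, y to the left seen that way, z up. Deck: black rubber-topped block, x -150 to 0, y -75 to 75, top 70 mm above the bench, open on its other three sides, ending at x = 0 in a straight drop into the well.
- safe_well (a point): Centre of the well's floor (safe x 68, y 0, 10 mm above the bench, 60 mm below the deck). The well is open on top from safe x 0 to 135, 138 mm wide inside (y -69 to 69), wall tops 108 mm above the bench; a flat roof covers x 135 to 180 at 108 to 113 mm. Axes as the safe's.
- safe_mouth (a point): Point on the deck's edge (70 mm above the bench) at the middle of the flap opening: x 0, y 0 of the safe, same axes. The opening is 126 mm wide (y -63 to 63), between two 12 mm square steel posts that stand 38 mm above the deck; nothing is overhead.
- flap (a joint): Blue upright flap 118 mm wide, 6 mm thick, 3 to 37 mm above the deck, on a vertical pin at its left end (safe x 0, y +60); free end at y -58. 0 = shut, positive rad = free end swung into the well, stop at 1.45. It opens only away from the deck. A spring always shuts it: 0.16 N m at 0, 0.22 N m at 1.2 rad, so 5 to 8 N on a finger 30 mm from the pin.
- flap_push (a point): Yellow spot on the deck-side face of the flap, 30 mm from the hinge pin and 20 mm above the deck (as built at safe x 0, y +30 when shut); moves with the flap.
- ingot_mid (a point): Centre of the brass ingot, a loose bar 46 mm long (its x), 26 mm wide (its y), 22 mm high, about 0.2 kg, lying flat on the deck in front of the opening's right part, its long axis roughly along the safe's x; this centre is 11 mm above the deck.
- pendant: Bystander: white shell pendant with brass rim, a dome 31 mm across and 18 mm high, loose on the deck's near left corner; origin at centre of underside.
- jar: Bystander: amber glass jar with black cap, 56 mm across, 75 mm high, loose on the bench to one side of the safe; origin at centre of underside.
- wax: Bystander: red wax block 90 x 42 x 22 mm, loose on the bench beside the safe; origin at centre of underside.
- ringbox: Bystander: blue ring box, 45 mm square, 36 mm high, loose on the bench beside the safe; origin at centre of underside.
- ingot: The same brass ingot, here with its origin at the centre of its underside; x along its 46 mm length.
Things that resemble listed ones, but are neither listed nor needed, are in the scene too. What is shaped like the ingot but orange or turquoise is not meant.

How it is judged:
By the outcome, as a careful person would: the job done as asked, in the order asked, and still so for the second after the job is handed in, with the robot touching nothing.
It also fails if it takes over 40 s, if anything falls off the work surface, if the arm or the gripper's body presses on something with over 40 N, if the wrist force passes 120 N, or if a joint passes its speed limit or range.

ROBOT

A 6-joint arm with a two-finger parallel gripper is mounted at the origin on the work surface. World frame = base frame: x ahead of the robot, y to its left, z up, the work surface at z = 0. Lengths are in mm, angles in rad, forces in N, time in s.
With the tool pointing down it reaches from about 250 to 725 mm from the base axis. Payload 4 kg.
Tool frame: the origin (TCP) lies on the centre line of the jaws, within the pads' length; the fingertips stand 11 mm ahead of it and the grasp point (between the pads) lies 8 mm behind it (manip.tip_reach is the distance from the TCP to the fingertips, in mm); z points along the fingers, y is the line along which they close (so a half turn about z gives the same grasp; the last joint's range is limited). The gripper opens to 85 mm and grips with 20 to 120 N. Pads are 22 mm wide; open, the fingers measure 114 mm over their backs; the gripper's body (76 mm by 85 mm) begins 54 mm behind the grasp point. The pads swing forward as they close: fully open they stand 13 mm farther back than shut.
Start: joints at [1.272, 0.241, 0.005, 1.335, 0, 1.571], TCP at [147.185, 477.845, 242.306] pointing down, gripper open.
Joint ranges: [-2.72, 2.72], [-1.05, 1.87], [-1.09, 1.28], [-1.99, 2.15], [-1.42, 1.44], [-3.14, 3.14]. Speed limits (rad/s): [2.79, 2.79, 3.14, 3.14, 3.14, 3.14].

INTERFACE

Orientations are given as a 3x3 rotation matrix whose columns are the frame's x, y, z axes.
In Python, from rig import manip, cams gives the robot as it stands.
- The arm moves only by the tool carry_out, never from a script. Its argument "deltas" is a list of rows, each an object of numbers: "hand": the finger opening in cm, from 0 to 8.54; "x", "y", "z": the shift along the world's x, y, z in cm; "wx", "wy", "wz": the turn, a rotation vector about the world's x, y, z in rad. In form: [{"hand": .., "x": .., "y": .., "z": .., "wx": .., "wy": .., "wz": ..}, ...]. A call has exactly 10 rows; each row is the pose to reach, as a shift and turn from the pose commanded when the call began; what a row does not reach only later rows make up. A row lasts 1/12 s, in which the tool goes at most 41.7 mm and 7.16 degrees, less where a joint would pass 70% of its speed; a pose out of reach is approached as far as the arm can. A call with a gripper value outside its range is refused whole. The fingers move at their own pace and stop on an object; "grip_force" is the grip in N (left out, the last holds). Time passes only in rows, so rows that repeat a pose let the fingers close, or fill a call up. It gives the time, the measured TCP pose, the force, the opening and the grip force at its end, in the units of the state.
- manip.read_state(): the state, without advancing time (a new reading comes with each control period).
- cams.camera(name): name is "side" or "top" or "wrist"; returns the picture (400x640x3 uint8, red, green, blue); there is no depth.
- cams.camera_params(name): a dict with "fovy" (degrees; the focal length in pixels is half the picture's height over the tangent of half this angle, whatever the lens; pixels are square), "cx", "cy" (the principal point, pixels), "k1" (the pictures are not rectified: a ray, as slopes to the right and down, at radius r is drawn at 1 + k1 r^2 times it, then the intrinsics apply), "rvec" (rotation vector, rad) and "tvec" (3), from world to camera coordinates, as OpenCV has them. Camera axes: x right, y down, z forward; pixel columns grow to the right and rows downward; lengths in mm; the calibration is good to about 2 mm. A picture is of the moment at which its call begins: read the wrist's pose just before it. camera_params takes no time and is no camera call; for the wrist camera it gives the pose at the moment of the call.
- manip.sign_off(): hands the job in; it is judged then, once.
The state is a dict: "time_s": time; "joint_positions": joint angles; "joint_vel": joint speeds; "tau": joint torques, N m; "eef_pos": TCP position; "tool_rot": TCP orientation; "contact_force": force on the tool from outside, world axes, zero at the start; "moment": the same for the moment, N m; "gripper_width": finger opening in mm; "gripper_force": force on a finger pad.
Only numpy, scipy, OpenCV 4.12 (cv2) and the standard library are available. Lean on these libraries where they do the work, as an engineer would, in place of code of your own. Each camera call takes 0.05 s, during which the arm holds its last target. There are 200 camera calls.

## Working session

There is one attempt and no reset: what is moved stays moved. The work goes in short steps, Python scripts to look and compute and a tool call to move; the robot and the scene stay as the last step left them, time stands still between calls to the robot, and variables do not carry over. Pictures are saved under pics/ and viewed, at most 10 in all, crops included, and the job is handed in when it is done.

Besides the shell and the picture viewer there is one more tool, called after "Call:" as a command line: name --argument value ..., lists and objects as JSON in quotes. carry_out: Moves the arm, as the interface text tells. Its arguments: {"type":"object","properties":{"deltas":{"type":"array"},"grip_force":{"type":"number"}},"required":["deltas"]}

```bash
ls; mkdir -p pics; python3 - <<'E'
from rig import manip, cams
import cv2,numpy as np
for n in("top","side"):
    im=cams.camera(n); cv2.imwrite(f"pics/{n}0.png",im[:,:,::-1]); print(n,cams.camera_params(n))
print(manip.read_state())
E
```

```text
pics
top {'fovy': 50.22559987017347, 'cx': 314.8356429935302, 'cy': 199.05283916598552, 'k1': -0.014150516202118588, 'rvec': array([ 2.15934842, -2.13479198,  0.16743797]), 'tvec': array([ 83.25660778, 503.74696423, 857.96491339])}
side {'fovy': 47.37176306711481, 'cx': 325.1750624069759, 'cy': 201.1830827399344, 'k1': -0.013464060734629567, 'rvec': array([ 0.37279799, -2.50363383,  1.53561301]), 'tvec': array([508.27088312, 122.29595398, 888.4480368 ])}
{'time_s': 0.1, 'joint_positions': array([ 1.27200399e+00,  2.41336147e-01,  3.82233952e-03,  1.33522088e+00,
       -2.06805926e-05,  1.57079860e+00]), 'joint_vel': array([-1.06707515e-04, -6.83345291e-05,  4.43148886e-03,  8.04331855e-04,
       -1.41356476e-03,  1.84720742e-03]), 'tau': array([-1.44953528e-04, -3.73137760e+01,  2.53010434e+01,  1.08148536e-02,
        1.03764302e-05,  1.20575319e-05]), 'eef_pos': array([147.0208979 , 477.29907695, 241.48875182]), 'tool_rot': array([[-9.55692024e-01,  2.94367885e-01, -5.50823638e-04],
       [ 2.94368399e-01,  9.55690217e-01, -1.85856457e-03],
       [-2.06849582e-05, -1.93836041e-03, -9.99998121e-01]]), 'contact_force': array([ 0.17828838, -0.00938365, -0.40702605]), 'moment': array([-0.01361735,  0.01768066,  0.02313373]), 'gripper_force': 0.0, 'gripper_width': 85.26195283804114}
```

View pics/top0.png

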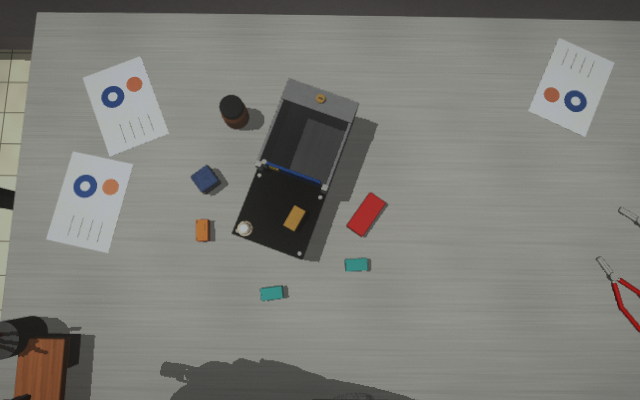

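View pics/side0.png

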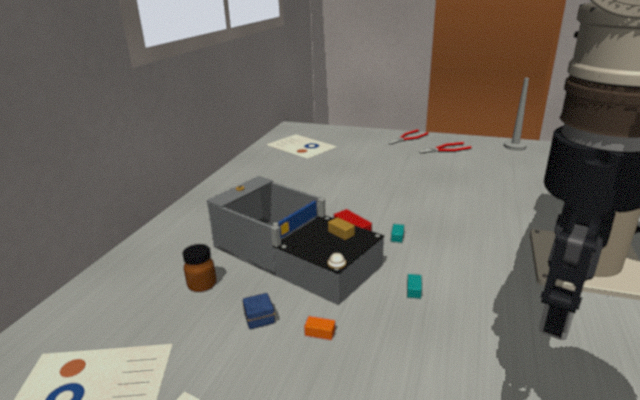

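The top view shows the safe: deck centre near (280,210), flap line from about (265,163) to (325,186), well up-right. Bars shaped like the ingot are brass (294,218) on the deck, orange (203,230), turquoise (272,293) and turquoise (357,265), the last three on the bench. The brass one on the deck fits; I'll confirm it in a crop.

```bash
cat > h.py <<'E'
import cv2,numpy as np
from rig import manip,cams
def K(p):
    f=200/np.tan(np.radians(p['fovy'])/2); return np.array([[f,0,p['cx']],[0,f,p['cy']],[0,0,1]]),np.array([p['k1'],0,0,0,0.])
def cast(p,uv,z):
    k,d=K(p); n=cv2.undistortPoints(np.float64(uv).reshape(-1,1,2),k,d)[:,0]
    R=cv2.Rodrigues(p['rvec'])[0]; c=-R.T@p['tvec']; r=np.c_[n,np.ones(len(n))]@R
    return c+r*((z-c[2])/r[:,2])[:,None]
def proj(p,X):
    k,d=K(p); return cv2.projectPoints(np.float64(X).reshape(-1,1,3),p['rvec'],p['tvec'],k,d)[0][:,0]
E
python3 - <<'E'
from h import *
im=cv2.imread("pics/top0.png"); cv2.imwrite("pics/top0c.png",cv2.resize(im[70:270,220:400],None,fx=4,fy=4,interpolation=cv2.INTER_CUBIC)[:,:720][0:800][:600*2][:800])
c=cv2.resize(im[145:265,225:385],None,fx=5,fy=5,interpolation=cv2.INTER_CUBIC); cv2.imwrite("pics/top0c.png",c)
p=cams.camera_params("top")
print(cast(p,[[234,234],[302,258]],70).round(1), cast(p,[[294,218]],92).round(1))
E
```

```text
[[425.4 249.6  70. ]
 [379.6 113.3  70. ]] [[456.6 129.7  92. ]]
```

View pics/top0c.png

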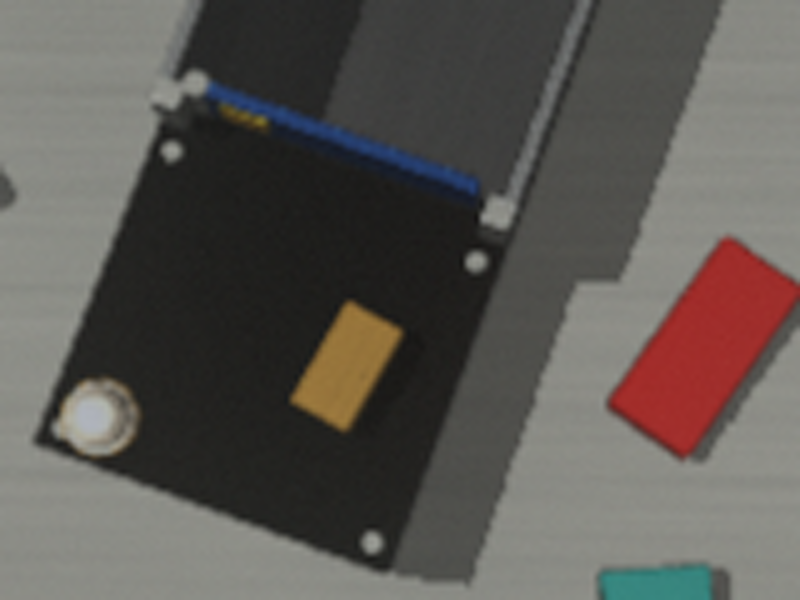

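The crop confirms the brass bar (crop 347,366) on the black deck in front of the flap's right part. Posts are at (168,94) and (497,211), the hinge pin at (197,82), near deck corners at (37,440) and (392,572), and the pendant at (97,415).

```bash
cat >> h.py <<'E'
def fit(P,S):  # 2D rigid safe->world
    P=np.array(P);S=np.array(S,float);a=P.mean(0);b=S.mean(0);H=(S-b).T@(P-a)
    t=np.arctan2(H[0,1]-H[1,0],H[0,0]+H[1,1]);R=np.array([[np.cos(t),-np.sin(t)],[np.sin(t),np.cos(t)]])
    return t,R,a-R@b
E
python3 - <<'E'
from h import *
p=cams.camera_params("top"); f=lambda L:[[225+(u+.5)/5-.5,145+(v+.5)/5-.5] for u,v in L]
hi=cast(p,f([(168,94),(497,211)]),108); lo=cast(p,f([(37,440),(392,572)]),70)
P=np.r_[hi,lo][:,:2]; S=[[0,69],[0,-69],[-150,75],[-150,-75]]
t,R,o=fit(P,S); print("safe",t,o); print("res",(P-(np.array(S)@R.T+o)).round(1))
im=cv2.imread("pics/top0.png"); hsv=cv2.cvtColor(im,cv2.COLOR_BGR2HSV)
m=cv2.inRange(hsv,(12,100,70),(28,255,255)); m[:, :275]=0;m[:,315:]=0;m[:195]=0;m[240:]=0
m4=cv2.resize(m,None,fx=1,fy=1); c=max(cv2.findContours(m4,0,1)[0],key=cv2.contourArea)
r=cv2.minAreaRect(c); print(r); box=cv2.boxPoints(r)
m2=cv2.moments(m,True); cen=[[m2['m10']/m2['m00'],m2['m01']/m2['m00']]]
man=cast(p,f([(349,299),(404,331),(346,433),(290,402)]),92)
print("ingot safe corners",((man[:,:2]-o)@R).round(1)); print("sizes",np.linalg.norm(np.diff(man,axis=0),axis=1))
for z in(92,):
    w=cast(p,cen,z)[0]; print("cen",w,(w[:2]-o)@R)
w=cast(p,f([(97,415)]),80)[0];print("pend",w,(w[:2]-o)@R)
w=cast(p,f([(243,115)]),92)[0];print("spot",w,(w[:2]-o)@R)
w=cast(p,f([(197,82)]),108)[0];print("pin",(w[:2]-o)@R)
for n,uv,z in(("jar",(233,103),75),("wax",(366,212),22),("box",(205,178),36)):
    w=cast(p,[uv],z)[0];print(n,w,(w[:2]-o)@R)
# side cross-check
q=cams.camera_params("side");tw=lambda s:np.r_[R@np.array(s[:2],float)+o,s[2]]
print("side proj posts/corner/ingot",proj(q,[tw((0,69,108)),tw((0,-69,108)),tw((-150,75,70)),tw((0,30,90)),tw((-73,-30,92))]).round())
E
```

```text
safe -0.33273974216680585 [541.74288025 134.95485391]
res [[-3.   0.7]
 [-2.8  2.2]
 [ 3.7 -1.1]
 [ 2.1 -1.7]]
((293.8769836425781, 217.71542358398438), (13.395750999450684, 23.690629959106445), 29.74488067626953)
ingot safe corners [[ -53.3  -24.3]
 [ -57.9  -49. ]
 [-103.1  -41.3]
 [ -99.1  -16.6]]
sizes [25.06134214 45.85981815 25.02241151]
cen [457.22015699 129.90284821  92.        ] [-78.23658096 -32.38287985]
pend [437.65061845 228.558813    80.        ] [-128.95711477   54.46983271]
spot [556.81326985 172.84243455  92.        ] [ 1.86843235 40.73198215]
pin [ 5.23722534 59.67492241]
jar [696.90044299 261.49983797  75.        ] [105.31346651 170.28381027]
wax [478.51530256 -20.1963302   22.        ] [  -9.08199966 -167.29355574]
box [545.17460491 321.73489545  36.        ] [-57.765162   177.65625998]
side proj posts/corner/ingot [[274. 227.]
 [320. 199.]
 [340. 273.]
 [289. 226.]
 [339. 223.]]
```

```bash
python3 - <<'E'
from h import *
p=cams.camera_params("top"); f=lambda L:[[225+(u+.5)/5-.5,145+(v+.5)/5-.5] for u,v in L]
hi=cast(p,f([(168,94),(497,211),(197,82)]),108); lo=cast(p,f([(37,440),(392,572)]),70)
P=np.r_[hi,lo][:,:2]; S=np.array([[-6,69],[-6,-69],[0,60],[-150,75],[-150,-75]])
t,R,o=fit(P,S); print("safe",t,o); print("res",((P-o)@R-S).round(1))
np.savez("safe.npz",t=t,R=R,o=o)
man=cast(p,f([(349,299),(404,331),(346,433),(290,402)]),92)
s=(man[:,:2]-o)@R; print(s.round(1),s.mean(0))
w=cast(p,f([(220,103),(268,126)]),90);print("spot ends",((w[:,:2]-o)@R).round(1))
print("tip_reach",manip.tip_reach, [a for a in dir(manip) if a[0]!='_'])
A=np.array([-86,0.]) ; print("target",R@A+o)
E
```

```text
safe -0.33542404076332244 [544.89464585 133.61967546]
res [[-0.7 -0.2]
 [-0.6  1.4]
 [ 1.7 -0.1]
 [ 0.3  0. ]
 [-0.6 -1.1]]
[[ -56.6  -24.3]
 [ -61.2  -48.9]
 [-106.4  -41.4]
 [-102.5  -16.7]] [-81.66588438 -32.79672147]
spot ends [[ 0.2 51.6]
 [-2.1 30.3]]
tip_reach 11.0 ['Unreachable', 'read_state', 'sign_off', 'tip_reach']
target [463.68735591 161.92826182]
```

Call:
carry_out --deltas '[{"x":2,"y":-2,"z":0,"wz":-0.05,"hand":8.54},{"x":4,"y":-4,"z":0,"wz":-0.12,"hand":8.54},{"x":7,"y":-7,"z":0,"wz":-0.2,"hand":8.54},{"x":10,"y":-10,"z":-1,"wz":-0.3,"hand":8.54},{"x":13,"y":-13,"z":-1.5,"wz":-0.4,"hand":8.54},{"x":16,"y":-16,"z":-2,"wz":-0.5,"hand":8.54},{"x":19,"y":-19,"z":-2.5,"wz":-0.6,"hand":8.54},{"x":22,"y":-22,"z":-3,"wz":-0.7,"hand":8.54},{"x":25,"y":-25,"z":-3.5,"wz":-0.8,"hand":8.54},{"x":27.5,"y":-27.5,"z":-4,"wz":-0.87,"hand":8.54}]'

```text
invalid input at $.deltas[0]: expected keys hand, x, y, z, wx, wy, wz
```

Call:
carry_out --deltas '[{"x":1.5,"y":-1.5,"z":-0.5,"wz":-0.02,"hand":8.54},{"x":2.8,"y":-2.8,"z":-1,"wz":-0.03,"hand":8.54},{"x":3.5,"y":-3.5,"z":-1.5,"wz":-0.038,"hand":8.54},{"x":4,"y":-4,"z":-2,"wz":-0.038,"hand":8.54},{"x":4,"y":-4,"z":-2.5,"wz":-0.038,"hand":8.54},{"x":4,"y":-4,"z":-3,"wz":-0.038,"hand":8.54},{"x":4,"y":-4,"z":-3.2,"wz":-0.038,"hand":8.54},{"x":4,"y":-4,"z":-3.2,"wz":-0.038,"hand":8.54},{"x":4,"y":-4,"z":-3.2,"wz":-0.038,"hand":8.54},{"x":4,"y":-4,"z":-3.2,"wz":-0.038,"hand":8.54}]'

```text
invalid input at $.deltas[0]: expected keys hand, x, y, z, wx, wy, wz
```

```bash
python3 - <<'E'
from h import *
s=manip.read_state();q=cams.camera_params("wrist")
im=cams.camera("wrist");cv2.imwrite("pics/w1.png",im[:,:,::-1]); np.savez("w1.npz",**q)
z=np.load("safe.npz");R,o=z['R'],z['o']
print(s['time_s'],s['eef_pos'],(R.T@(s['eef_pos'][:2]-o)),s['tool_rot'].round(3).tolist(),s['gripper_width'],s['joint_positions'])
T=lambda a:np.r_[R@np.array(a[:2],float)+o,a[2]]
print("expect px",proj(q,[T((-150,75,70)),T((-150,-75,70)),T((-82,-33,92)),T((-3,30,90)),T((0,-58,107)),T((-6,69,108)),T((-6,-69,108))]).round())
E
```

```text
0.1 [147.0208979  477.29907695 241.48875182] [-488.82938166  193.55848197] [[-0.956, 0.294, -0.001], [0.294, 0.956, -0.002], [-0.0, -0.002, -1.0]] 85.26195283804114 [ 1.27200399e+00  2.41336147e-01  3.82233952e-03  1.33522088e+00
 -2.06805926e-05  1.57079860e+00]
expect px [[224. 398.]
 [124. 392.]
 [152. 440.]
 [200. 472.]
 [140. 482.]
 [220. 486.]
 [132. 480.]]
```

View pics/w1.png

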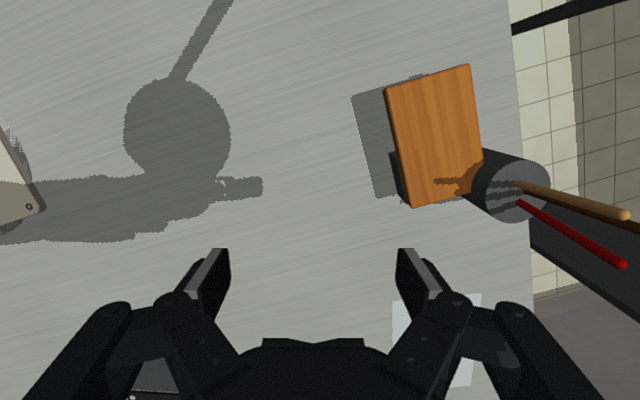

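The call was refused because every key is required. The wrist picture is still from the start pose: open fingers at (215,280) and (405,280), no safe in view. I'll repeat the move with all keys.

Call:
carry_out --deltas '[{"x":2,"y":-2,"z":0,"wx":0,"wy":0,"wz":-0.05,"hand":8.54},{"x":4,"y":-4,"z":0,"wx":0,"wy":0,"wz":-0.12,"hand":8.54},{"x":7,"y":-7,"z":0,"wx":0,"wy":0,"wz":-0.2,"hand":8.54},{"x":10,"y":-10,"z":-1,"wx":0,"wy":0,"wz":-0.3,"hand":8.54},{"x":13,"y":-13,"z":-1.5,"wx":0,"wy":0,"wz":-0.4,"hand":8.54},{"x":16,"y":-16,"z":-2,"wx":0,"wy":0,"wz":-0.5,"hand":8.54},{"x":19,"y":-19,"z":-2.5,"wx":0,"wy":0,"wz":-0.6,"hand":8.54},{"x":22,"y":-22,"z":-3,"wx":0,"wy":0,"wz":-0.7,"hand":8.54},{"x":25,"y":-25,"z":-3.5,"wx":0,"wy":0,"wz":-0.8,"hand":8.54},{"x":27.5,"y":-27.5,"z":-4,"wx":0,"wy":0,"wz":-0.87,"hand":8.54}]'

```text
time_s: 0.98
eef_pos: [421.8, 202.4, 202.4]
tool_rot: [[-0.387, 0.922, 0.0], [0.922, 0.387, 0.0], [0.0, 0.0, -1.0]]
contact_force: [0.8, 2.2, 1.0]
gripper_width: 85.6
gripper_force: 0.0
```

Call:
carry_out --deltas '[{"x":1.5,"y":-1.5,"z":-0.5,"wx":0,"wy":0,"wz":-0.02,"hand":8.54},{"x":2.8,"y":-2.8,"z":-1,"wx":0,"wy":0,"wz":-0.03,"hand":8.54},{"x":3.5,"y":-3.5,"z":-1.5,"wx":0,"wy":0,"wz":-0.038,"hand":8.54},{"x":4,"y":-4,"z":-2,"wx":0,"wy":0,"wz":-0.038,"hand":8.54},{"x":4,"y":-4,"z":-2.5,"wx":0,"wy":0,"wz":-0.038,"hand":8.54},{"x":4,"y":-4,"z":-3,"wx":0,"wy":0,"wz":-0.038,"hand":8.54},{"x":4,"y":-4,"z":-3.2,"wx":0,"wy":0,"wz":-0.038,"hand":8.54},{"x":4,"y":-4,"z":-3.2,"wx":0,"wy":0,"wz":-0.038,"hand":8.54},{"x":4,"y":-4,"z":-3.2,"wx":0,"wy":0,"wz":-0.038,"hand":8.54},{"x":4,"y":-4,"z":-3.2,"wx":0,"wy":0,"wz":-0.038,"hand":8.54}]'

```text
time_s: 1.82
eef_pos: [460.6, 164.9, 170.9]
tool_rot: [[-0.357, 0.934, 0.001], [0.934, 0.357, 0.0], [0.0, 0.001, -1.0]]
contact_force: [-0.7, 0.5, -0.2]
gripper_width: 85.0
gripper_force: 0.0
```

```bash
python3 - <<'E'
from h import *
s=manip.read_state();q=cams.camera_params("wrist")
im=cams.camera("wrist");cv2.imwrite("pics/w2.png",im[:,:,::-1]); np.savez("w2.npz",**q)
z=np.load("safe.npz");R,o=z['R'],z['o']
print(s['time_s'],s['eef_pos'],(R.T@(s['eef_pos'][:2]-o)),s['tool_rot'].round(3).tolist(),s['gripper_width'],s['joint_positions'])
T=lambda a:np.r_[R@np.array(a[:2],float)+o,a[2]]
print("expect px",proj(q,[T((-150,75,70)),T((-150,-75,70)),T((-82,-33,92)),T((-3,30,90)),T((0,-58,107)),T((-6,69,108)),T((-6,-69,108))]).round())
E
```

```text
1.8167 [460.62518877 164.90393017 170.92801999] [-89.87101465   1.80186442] [[-0.357, 0.934, 0.001], [0.934, 0.357, 0.0], [0.0, 0.001, -1.0]] 85.01643051908798 [ 3.43746506e-01  2.63140393e-01 -1.56579291e-01  1.15043879e+00
  6.29356387e-05  1.54919031e+00]
expect px [[314.  80.]
 [203. 220.]
 [292. 244.]
 [414. 246.]
 [348. 328.]
 [458. 218.]
 [334. 334.]]
```

View pics/w2.png

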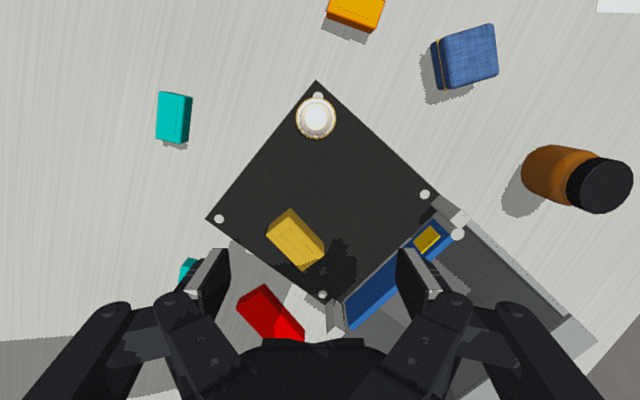

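The wrist view confirms the layout to within about 3 px: deck corners (316,82) and (206,217), brass ingot (296,240), yellow spot (427,238), hinge pin (457,234). I'll check the ingot and spot from this second view.

```bash
python3 - <<'E'
from h import *
q=dict(np.load("w2.npz"));z=np.load("safe.npz");R,o=z['R'],z['o']
T=lambda a:np.r_[R@np.array(a[:2],float)+o,a[2]]
im=cv2.imread("pics/w2.png");hsv=cv2.cvtColor(im,cv2.COLOR_BGR2HSV);m=cv2.inRange(hsv,(18,90,90),(32,255,255))
n,l,st,c=cv2.connectedComponentsWithStats(m)
for i in range(1,n):
    if st[i,4]>80: print(st[i],c[i])
C=[(-56.6,-24.3),(-61.2,-48.9),(-106.4,-41.4),(-102.5,-16.7)]
a=proj(q,[T((*k,92)) for k in C]);b=proj(q,[T((*k,70)) for k in C]);print(a.round(),b.round());
ab=np.r_[a,b];print(ab.min(0),ab.max(0),ab.mean(0))
for y in(30,35,40):print(y,proj(q,[T((-3,y,90))]))
E
```

```text
[ 328    0   56   28 1018] [358.1453831    9.69744597]
[ 266  208   59   63 2061] [295.27802038 239.66035905]
[413 226  28  28 385] [426.09350649 239.11168831]
[[323. 255.]
 [299. 271.]
 [262. 234.]
 [285. 215.]] [[322. 242.]
 [300. 258.]
 [266. 223.]
 [287. 205.]]
[261.74577474 205.14578664] [322.53222697 271.25054004] [292.8998838  237.76180932]
30 [[414.33419426 245.63337185]]
35 [[418.72868102 241.45429852]]
40 [[423.16115242 237.23404988]]
```

```bash
python3 - <<'E'
from h import *
q=dict(np.load("w2.npz"));R=np.array([[-0.357,.934,.001],[.934,.357,0],[0,.001,-1]]);e=np.array([460.6,164.9,170.9])
for zz in(11,0,-2,-6):
  for xx in(-11,11): print(zz,xx,proj(q,[e+R@np.array([xx,y,zz]) for y in(-57,-42.5,42.5,57)]).round().tolist())
E
```

```text
11 -11 [[212.0, 267.0], [237.0, 267.0], [387.0, 267.0], [412.0, 267.0]]
11 11 [[207.0, 232.0], [234.0, 232.0], [390.0, 232.0], [416.0, 232.0]]
0 -11 [[205.0, 278.0], [232.0, 278.0], [392.0, 278.0], [418.0, 278.0]]
0 11 [[200.0, 241.0], [228.0, 241.0], [395.0, 241.0], [424.0, 241.0]]
-2 -11 [[204.0, 280.0], [231.0, 281.0], [392.0, 281.0], [420.0, 280.0]]
-2 11 [[199.0, 243.0], [227.0, 243.0], [396.0, 243.0], [425.0, 243.0]]
-6 -11 [[201.0, 285.0], [229.0, 285.0], [395.0, 285.0], [422.0, 285.0]]
-6 11 [[196.0, 247.0], [225.0, 247.0], [399.0, 247.0], [428.0, 247.0]]
```

Call:
carry_out --deltas '[{"x":0,"y":0,"z":-1,"wx":0,"wy":0,"wz":0,"hand":8.54},{"x":0,"y":0,"z":-2.5,"wx":0,"wy":0,"wz":0,"hand":8.54},{"x":0,"y":0,"z":-4,"wx":0,"wy":0,"wz":0,"hand":8.54},{"x":0,"y":0,"z":-5.5,"wx":0,"wy":0,"wz":0,"hand":8.54},{"x":0,"y":0,"z":-7,"wx":0,"wy":0,"wz":0,"hand":8.54},{"x":0,"y":0,"z":-8,"wx":0,"wy":0,"wz":0,"hand":8.54},{"x":0,"y":0,"z":-8.6,"wx":0,"wy":0,"wz":0,"hand":8.54},{"x":0,"y":0,"z":-9,"wx":0,"wy":0,"wz":0,"hand":8.54},{"x":0,"y":0,"z":-9.2,"wx":0,"wy":0,"wz":0,"hand":8.54},{"x":0,"y":0,"z":-9.2,"wx":0,"wy":0,"wz":0,"hand":8.54}]'

```text
time_s: 2.7
eef_pos: [461.0, 164.3, 78.6]
tool_rot: [[-0.356, 0.934, 0.0], [0.934, 0.356, 0.0], [0.0, 0.0, -1.0]]
contact_force: [0.3, 0.5, -0.4]
gripper_width: 85.4
gripper_force: 0.0
```

```bash
cat >> h.py <<'E'
def look(n):
    s=manip.read_state();t=cams.camera("top")[:,:,::-1];d=cams.camera("side")[:,:,::-1]
    c=[cv2.resize(a,(400,500),interpolation=cv2.INTER_CUBIC) for a in(t[105:265,235:363],d[160:310,215:335+0])]
    cv2.imwrite(f"pics/{n}.png",np.hstack([c[0],cv2.resize(d[170:300,240:400],(400,500) if 0 else (400,325),interpolation=cv2.INTER_CUBIC)if 0 else c[1]]))
    z=np.load("safe.npz");R,o=z['R'],z['o'];e=R.T@(s['eef_pos'][:2]-o);d=s['tool_rot'][:2,1];d=R.T@d
    h=s['gripper_width']/2+7.25;print(s['time_s'],"z",s['eef_pos'][2],"A",e+h*d,"B",e-h*d,s['contact_force'].round(1))
    hsv=cv2.cvtColor(np.ascontiguousarray(t),cv2.COLOR_BGR2HSV);m=cv2.inRange(hsv,(12,100,60),(28,255,255));m[:,:265]=0;m[:,340:]=0;m[:130]=0;m[245:]=0
    k,l,st,c=cv2.connectedComponentsWithStats(m)
    for i in range(1,k):
        if st[i,4]>15:
            w=cast(cams.camera_params("top"),[c[i]],92)[0];print("brass?",st[i].tolist(),R.T@(w[:2]-o))
E
python3 -c "
from h import *
look('l1')"
```

```text
2.7 z 78.55269178540634 A [-51.10634289  33.45762698] B [-127.54178046  -30.84226927] [ 0.3  0.5 -0.4]
```

View pics/l1.png

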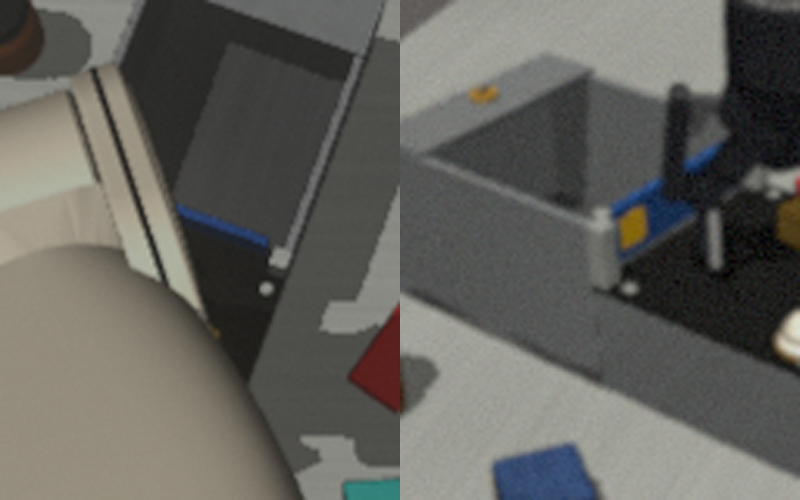

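The top view is now blocked by the arm. The side crop shows finger A upright above the deck, tip near (715,268), spot at (632,226), and nothing touched. I'll track the ingot with wrist-camera masks.

```bash
cat >> h.py <<'E'
def wl(n=None):
    s=manip.read_state();q=cams.camera_params("wrist");im=np.ascontiguousarray(cams.camera("wrist")[:,:,::-1])
    if n: cv2.imwrite(f"pics/{n}.png",im)
    z=np.load("safe.npz");R,o=z['R'],z['o'];S=lambda w:(w[:,:2]-o)@R
    e=R.T@(s['eef_pos'][:2]-o);d=R.T@s['tool_rot'][:2,1];h=s['gripper_width']/2+7.25
    print(s['time_s'].__round__(2),"z",s['eef_pos'][2].round(1),"A",(e+h*d).round(1),"B",(e-h*d).round(1),"F",s['contact_force'].round(1))
    m=cv2.inRange(cv2.cvtColor(im,cv2.COLOR_BGR2HSV),(18,90,70),(32,255,255))
    for c in cv2.findContours(m,0,1)[0]:
        if cv2.contourArea(c)>120:
            k=c[:,0].astype(float);P=S(cast(q,k,81));r=cv2.minAreaRect(P.astype(np.float32));b=cv2.boxPoints(r)
            E=b[1]-b[0] if np.linalg.norm(b[1]-b[0])>np.linalg.norm(b[2]-b[1]) else b[2]-b[1];E*=np.sign(E[0])
            print("brass area",cv2.contourArea(c),"bbox",cv2.boundingRect(c),"cen",np.round(r[0],1),"size",np.round(r[1],1),"yaw",np.arctan2(E[1],E[0]).round(3),"x",P[:,0].min().round(),P[:,0].max().round(),"y",P[:,1].min().round(),P[:,1].max().round())
E
python3 -c "
from h import *
wl('w3')"
```

```text
2.8 z 79.1 A [-50.7  33.8] B [-127.4  -30.7] F [0.1 0.1 0.3]
brass area 209.5 bbox (476, 292, 26, 18) cen [ 3.1 44.5] size [10.1 11.9] yaw -1.545 x -2.0 8.0 y 38.0 50.0
brass area 4519.5 bbox (237, 265, 93, 79) cen [-78.2 -34.2] size [38.6 55.8] yaw -0.165 x -106.0 -49.0 y -54.0 -11.0
brass area 269.5 bbox (282, 92, 68, 69) cen [-131.2   54.5] size [29.8 29.2] yaw 0.62 x -146.0 -116.0 y 40.0 70.0
```

View pics/w3.png

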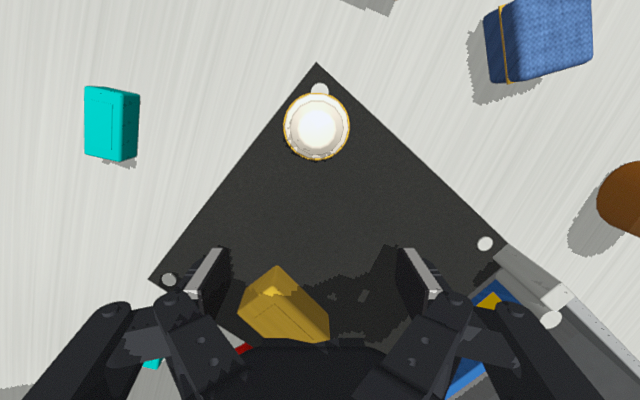

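Ingot is confirmed at yaw -0.165, centre about (-80,-33). I'll push along safe +x, world direction (0.944,-0.329), by 30 mm.

Call:
carry_out --deltas '[{"x":0.28,"y":-0.1,"z":-0.1,"wx":0,"wy":0,"wz":0,"hand":8.54},{"x":0.57,"y":-0.2,"z":-0.2,"wx":0,"wy":0,"wz":0,"hand":8.54},{"x":0.85,"y":-0.3,"z":-0.2,"wx":0,"wy":0,"wz":0,"hand":8.54},{"x":1.13,"y":-0.4,"z":-0.2,"wx":0,"wy":0,"wz":0,"hand":8.54},{"x":1.42,"y":-0.49,"z":-0.2,"wx":0,"wy":0,"wz":0,"hand":8.54},{"x":1.7,"y":-0.59,"z":-0.2,"wx":0,"wy":0,"wz":0,"hand":8.54},{"x":1.98,"y":-0.69,"z":-0.2,"wx":0,"wy":0,"wz":0,"hand":8.54},{"x":2.27,"y":-0.79,"z":-0.2,"wx":0,"wy":0,"wz":0,"hand":8.54},{"x":2.55,"y":-0.89,"z":-0.2,"wx":0,"wy":0,"wz":0,"hand":8.54},{"x":2.83,"y":-0.99,"z":-0.2,"wx":0,"wy":0,"wz":0,"hand":8.54}]'

```text
time_s: 3.68
eef_pos: [489.3, 154.2, 76.5]
tool_rot: [[-0.356, 0.934, -0.0], [0.934, 0.356, -0.0], [0.0, -0.0, -1.0]]
contact_force: [-1.3, 0.9, 1.3]
gripper_width: 85.4
gripper_force: 0.9
```

```bash
python3 -c "
from h import *
wl()"
```

```text
3.68 z 76.5 A [-21.   33.3] B [-97.5 -31. ] F [-1.3  0.9  1.3]
brass area 719.0 bbox (444, 264, 40, 37) cen [ 9.2 43.1] size [12.9 22.2] yaw -0.099 x -2.0 20.0 y 37.0 51.0
brass area 5323.5 bbox (221, 253, 96, 88) cen [-59.4 -32.3] size [39.8 54.8] yaw -0.085 x -86.0 -32.0 y -53.0 -11.0
brass area 4214.5 bbox (230, 45, 73, 75) cen [-129.1   54.7] size [30. 29.] yaw 0.692 x -144.0 -114.0 y 40.0 70.0
```

Call:
carry_out --deltas '[{"x":0.19,"y":-0.06,"z":0,"wx":0,"wy":0,"wz":0,"hand":8.54},{"x":0.38,"y":-0.12,"z":0,"wx":0,"wy":0,"wz":0,"hand":8.54},{"x":0.57,"y":-0.18,"z":0,"wx":0,"wy":0,"wz":0,"hand":8.54},{"x":0.76,"y":-0.24,"z":0,"wx":0,"wy":0,"wz":0,"hand":8.54},{"x":0.95,"y":-0.3,"z":0,"wx":0,"wy":0,"wz":0,"hand":8.54},{"x":1.14,"y":-0.36,"z":0,"wx":0,"wy":0,"wz":0,"hand":8.54},{"x":1.33,"y":-0.42,"z":0,"wx":0,"wy":0,"wz":0,"hand":8.54},{"x":1.52,"y":-0.48,"z":0,"wx":0,"wy":0,"wz":0,"hand":8.54},{"x":1.71,"y":-0.54,"z":0,"wx":0,"wy":0,"wz":0,"hand":8.54},{"x":1.9,"y":-0.6,"z":0,"wx":0,"wy":0,"wz":0,"hand":8.54}]'

```text
time_s: 4.57
eef_pos: [506.2, 149.1, 76.5]
tool_rot: [[-0.358, 0.934, -0.004], [0.934, 0.358, 0.002], [0.003, -0.003, -1.0]]
contact_force: [-8.0, 3.5, 5.5]
gripper_width: 85.4
gripper_force: 4.2
```

```bash
python3 -c "
from h import *
wl('w4')"
```

```text
4.57 z 76.5 A [-3.5 34.1] B [-79.8 -30.3] F [-8.   3.5  5.5]
brass area 5564.0 bbox (221, 251, 100, 90) cen [-42.2 -29. ] size [53.1 40.4] yaw 0.025 x -69.0 -15.0 y -49.0 -9.0
brass area 527.5 bbox (431, 248, 30, 38) cen [10.8 44.6] size [10.1 21.1] yaw -0.112 x 1.0 21.0 y 39.0 51.0
brass area 4422.0 bbox (197, 17, 74, 78) cen [-128.    54.8] size [29.9 29. ] yaw 0.619 x -143.0 -113.0 y 40.0 70.0
```

View pics/w4.png

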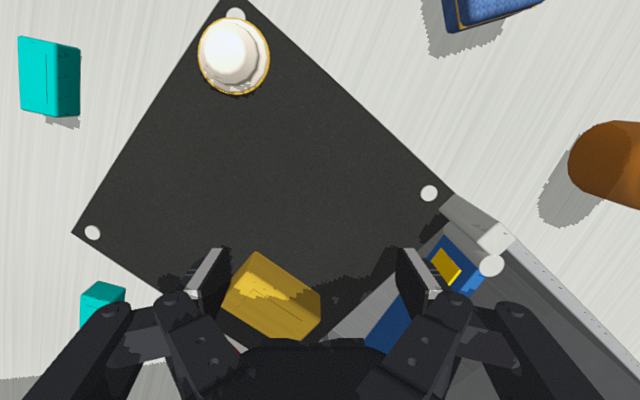

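The flap is opening under finger A, with the spot at (446,265) swinging inward. The ingot at (270,297) is straight (yaw 0.03) and its front is still short of the edge. I'll back off 4 mm, shift 4.5 mm left to line the finger up with the ingot's centre, and continue.

Call:
carry_out --deltas '[{"x":-0.38,"y":0.13,"z":0,"wx":0,"wy":0,"wz":0,"hand":8.54},{"x":-0.31,"y":0.32,"z":0,"wx":0,"wy":0,"wz":0,"hand":8.54},{"x":-0.23,"y":0.56,"z":0,"wx":0,"wy":0,"wz":0,"hand":8.54},{"x":0.05,"y":0.46,"z":0,"wx":0,"wy":0,"wz":0,"hand":8.54},{"x":0.43,"y":0.33,"z":0,"wx":0,"wy":0,"wz":0,"hand":8.54},{"x":0.71,"y":0.23,"z":0,"wx":0,"wy":0,"wz":0,"hand":8.54},{"x":1.0,"y":0.13,"z":0,"wx":0,"wy":0,"wz":0,"hand":8.54},{"x":1.28,"y":0.03,"z":0,"wx":0,"wy":0,"wz":0,"hand":8.54},{"x":1.47,"y":-0.04,"z":0,"wx":0,"wy":0,"wz":0,"hand":8.54},{"x":1.66,"y":-0.1,"z":0,"wx":0,"wy":0,"wz":0,"hand":8.54}]'

```text
time_s: 5.45
eef_pos: [520.1, 148.2, 75.3]
tool_rot: [[-0.358, 0.934, -0.01], [0.934, 0.358, 0.002], [0.005, -0.008, -1.0]]
contact_force: [-12.0, 4.4, 3.7]
gripper_width: 85.3
gripper_force: 5.6
```

```bash
python3 -c "
from h import *
wl()"
```

```text
5.45 z 75.3 A [ 9.9 37.9] B [-66.4 -26.6] F [-12.    4.4   3.7]
brass area 5469.0 bbox (218, 255, 101, 86) cen [-28.8 -27.1] size [52.3 41.1] yaw 0.067 x -56.0 -2.0 y -49.0 -6.0
brass area 333.0 bbox (424, 242, 22, 36) cen [16.2 48. ] size [ 6.3 22. ] yaw -0.155 x 6.0 27.0 y 43.0 53.0
brass area 332.5 bbox (166, 3, 75, 79) cen [-124.4   54.4] size [29.9 24. ] yaw 1.337 x -139.0 -112.0 y 40.0 70.0
```

Call:
carry_out --deltas '[{"x":-0.38,"y":0.13,"z":0,"wx":0,"wy":0,"wz":0,"hand":8.54},{"x":-0.34,"y":0.23,"z":0.1,"wx":0,"wy":0,"wz":-0.05,"hand":8.54},{"x":0.03,"y":0.09,"z":0.1,"wx":0,"wy":0,"wz":-0.05,"hand":8.54},{"x":0.32,"y":0,"z":0.1,"wx":0,"wy":0,"wz":-0.05,"hand":8.54},{"x":0.6,"y":-0.1,"z":0.1,"wx":0,"wy":0,"wz":-0.05,"hand":8.54},{"x":0.88,"y":-0.2,"z":0.1,"wx":0,"wy":0,"wz":-0.05,"hand":8.54},{"x":1.17,"y":-0.3,"z":0.1,"wx":0,"wy":0,"wz":-0.05,"hand":8.54},{"x":1.45,"y":-0.4,"z":0.1,"wx":0,"wy":0,"wz":-0.05,"hand":8.54},{"x":1.73,"y":-0.5,"z":0.1,"wx":0,"wy":0,"wz":-0.05,"hand":8.54},{"x":1.92,"y":-0.56,"z":0.1,"wx":0,"wy":0,"wz":-0.05,"hand":8.54}]'

```text
time_s: 6.33
eef_pos: [539.1, 140.8, 75.3]
tool_rot: [[-0.31, 0.951, -0.01], [0.951, 0.31, -0.002], [0.001, -0.011, -1.0]]
contact_force: [-8.7, -0.7, 0.1]
gripper_width: 85.1
gripper_force: 3.8
```

```bash
python3 -c "
from h import *
wl('w5')"
```

```text
6.33 z 75.3 A [31.7 35. ] B [-47.5 -25.3] F [-8.7 -0.7  0.1]
brass area 5778.5 bbox (218, 254, 103, 87) cen [-10.9 -24.7] size [49.8 41.7] yaw 0.219 x -39.0 17.0 y -50.0 -1.0
brass area 361.0 bbox (405, 210, 33, 57) cen [25.3 49.4] size [ 4.3 35. ] yaw -0.453 x 9.0 42.0 y 43.0 56.0
brass area 352.0 bbox (118, 0, 73, 57) cen [-119.6   51.6] size [30.4 15.6] yaw 1.0 x -134.0 -110.0 y 40.0 68.0
```

View pics/w5.png

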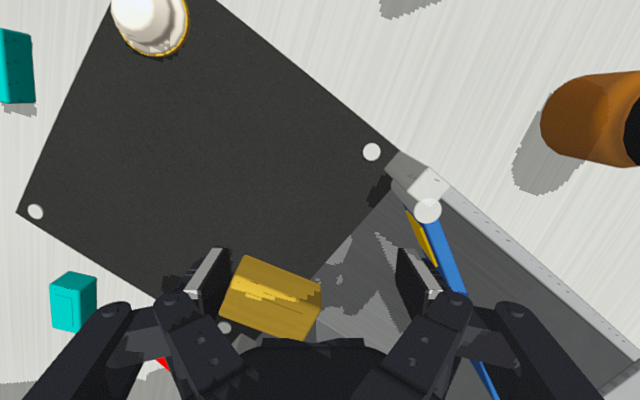

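The flap is wide open at about 1.25 rad, held by finger A at (425,275) on the spot side. The ingot at (270,298) is clear of the flap and overhanging the edge. I'll correct the line again and push the rest.

Call:
carry_out --deltas '[{"x":-0.47,"y":0.16,"z":0,"wx":0,"wy":0,"wz":0,"hand":8.54},{"x":-0.53,"y":0.29,"z":0,"wx":0,"wy":0,"wz":-0.09,"hand":8.54},{"x":0.03,"y":0.09,"z":0,"wx":0,"wy":0,"wz":-0.09,"hand":8.54},{"x":0.41,"y":-0.04,"z":0,"wx":0,"wy":0,"wz":-0.09,"hand":8.54},{"x":0.79,"y":-0.17,"z":0,"wx":0,"wy":0,"wz":-0.09,"hand":8.54},{"x":1.17,"y":-0.3,"z":0,"wx":0,"wy":0,"wz":-0.09,"hand":8.54},{"x":1.54,"y":-0.43,"z":0,"wx":0,"wy":0,"wz":-0.09,"hand":8.54},{"x":1.83,"y":-0.53,"z":0,"wx":0,"wy":0,"wz":-0.09,"hand":8.54},{"x":2.11,"y":-0.63,"z":0,"wx":0,"wy":0,"wz":-0.09,"hand":8.54},{"x":2.3,"y":-0.7,"z":0,"wx":0,"wy":0,"wz":-0.09,"hand":8.54}]'

```text
time_s: 7.22
eef_pos: [565.4, 133.8, 76.5]
tool_rot: [[-0.222, 0.975, -0.004], [0.975, 0.222, -0.002], [-0.001, -0.004, -1.0]]
contact_force: [-4.6, -1.3, -0.2]
gripper_width: 85.8
gripper_force: 1.7
```

```bash
python3 -c "
from h import *
wl('w6')"
```

```text
7.22 z 76.5 A [61.8 33.5] B [-23.2 -19.7] F [-4.6 -1.3 -0.2]
brass area 3368.5 bbox (240, 237, 75, 91) cen [ 10.7 -12.3] size [53.3 25. ] yaw 1.496 x -2.0 23.0 y -40.0 15.0
brass area 362.0 bbox (46, 0, 66, 45) cen [-116.4   50. ] size [30. 12.] yaw 0.864 x -131.0 -108.0 y 41.0 65.0
```

View pics/w6.png

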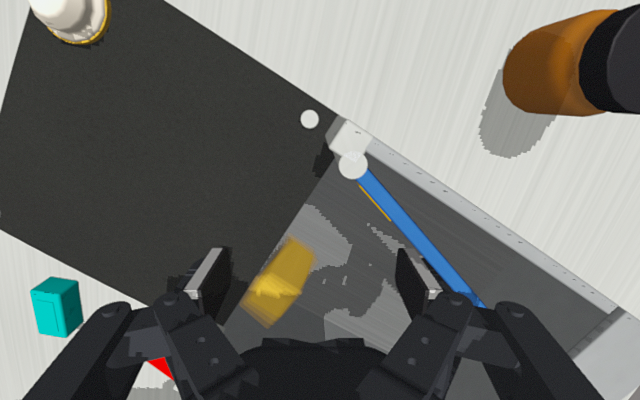

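The picture shows the ingot blurred in mid-fall at (280,282) in the well, with the flap held open by finger A. I'll hold until it settles. That was my tenth and last picture, so from here I use numbers only.

Call:
carry_out --deltas '[{"x":0,"y":0,"z":0,"wx":0,"wy":0,"wz":0,"hand":8.54},{"x":0,"y":0,"z":0,"wx":0,"wy":0,"wz":0,"hand":8.54},{"x":0,"y":0,"z":0,"wx":0,"wy":0,"wz":0,"hand":8.54},{"x":0,"y":0,"z":0,"wx":0,"wy":0,"wz":0,"hand":8.54},{"x":0,"y":0,"z":0,"wx":0,"wy":0,"wz":0,"hand":8.54},{"x":0,"y":0,"z":0,"wx":0,"wy":0,"wz":0,"hand":8.54},{"x":0,"y":0,"z":0,"wx":0,"wy":0,"wz":0,"hand":8.54},{"x":0,"y":0,"z":0,"wx":0,"wy":0,"wz":0,"hand":8.54},{"x":0,"y":0,"z":0,"wx":0,"wy":0,"wz":0,"hand":8.54},{"x":0,"y":0,"z":0,"wx":0,"wy":0,"wz":0,"hand":8.54}]'

```text
time_s: 8.1
eef_pos: [567.0, 134.6, 77.6]
tool_rot: [[-0.222, 0.975, 0.0], [0.975, 0.222, -0.0], [-0.0, 0.0, -1.0]]
contact_force: [-2.3, -2.4, -2.1]
gripper_width: 85.4
gripper_force: 1.7
```

```bash
sed -i 's/def wl(n=None):/def wl(n=None,zp=81):/; s/cast(q,k,81)/cast(q,k,zp)/' h.py; python3 -c "
from h import *
wl(zp=32)"
```

```text
8.1 z 77.6 A [62.9 34.8] B [-21.8 -18.2] F [-2.3 -2.4 -2.1]
brass area 1998.0 bbox (253, 222, 52, 70) cen [ 18.2 -23.7] size [50.5 26.2] yaw 1.563 x 5.0 31.0 y -49.0 2.0
brass area 361.0 bbox (44, 0, 65, 46) cen [-153.2   40.7] size [41.7 17. ] yaw 0.893 x -173.0 -141.0 y 28.0 62.0
```

The ingot lies flat on the well floor: footprint 50 x 26 at its top height, safe x 5 to 31. Now I retreat straight back so the flap follows finger A shut, then go up.

Call:
carry_out --deltas '[{"x":-0.4,"y":0.14,"z":0,"wx":0,"wy":0,"wz":0,"hand":8.54},{"x":-1.1,"y":0.39,"z":0,"wx":0,"wy":0,"wz":0,"hand":8.54},{"x":-2.0,"y":0.7,"z":0,"wx":0,"wy":0,"wz":0,"hand":8.54},{"x":-2.9,"y":1.0,"z":0,"wx":0,"wy":0,"wz":0,"hand":8.54},{"x":-3.8,"y":1.32,"z":0,"wx":0,"wy":0,"wz":0,"hand":8.54},{"x":-4.7,"y":1.63,"z":0,"wx":0,"wy":0,"wz":0,"hand":8.54},{"x":-5.6,"y":1.94,"z":0,"wx":0,"wy":0,"wz":0,"hand":8.54},{"x":-6.5,"y":2.25,"z":0,"wx":0,"wy":0,"wz":0,"hand":8.54},{"x":-7.4,"y":2.57,"z":0,"wx":0,"wy":0,"wz":0,"hand":8.54},{"x":-8.3,"y":2.88,"z":0,"wx":0,"wy":0,"wz":0,"hand":8.54}]'

```text
time_s: 8.98
eef_pos: [483.8, 164.9, 78.1]
tool_rot: [[-0.223, 0.975, 0.002], [0.975, 0.223, 0.002], [0.001, 0.002, -1.0]]
contact_force: [0.4, 0.8, -0.6]
gripper_width: 85.4
gripper_force: 0.0
```

Call:
carry_out --deltas '[{"x":-0.6,"y":0.21,"z":0,"wx":0,"wy":0,"wz":0,"hand":8.54},{"x":-1.2,"y":0.41,"z":0.3,"wx":0,"wy":0,"wz":0,"hand":8.54},{"x":-1.4,"y":0.48,"z":1.5,"wx":0,"wy":0,"wz":0,"hand":8.54},{"x":-1.4,"y":0.48,"z":3,"wx":0,"wy":0,"wz":0,"hand":8.54},{"x":-1.4,"y":0.48,"z":5,"wx":0,"wy":0,"wz":0,"hand":8.54},{"x":-1.4,"y":0.48,"z":7,"wx":0,"wy":0,"wz":0,"hand":8.54},{"x":-1.4,"y":0.48,"z":9,"wx":0,"wy":0,"wz":0,"hand":8.54},{"x":-1.4,"y":0.48,"z":11,"wx":0,"wy":0,"wz":0,"hand":8.54},{"x":-1.4,"y":0.48,"z":13,"wx":0,"wy":0,"wz":0,"hand":8.54},{"x":-1.4,"y":0.48,"z":14,"wx":0,"wy":0,"wz":0,"hand":8.54}]'

```text
time_s: 9.82
eef_pos: [471.2, 169.0, 220.6]
tool_rot: [[-0.222, 0.975, 0.005], [0.975, 0.222, 0.002], [0.001, 0.005, -1.0]]
contact_force: [1.1, -0.4, 0.3]
gripper_width: 85.7
gripper_force: 0.0
```

Call:
carry_out --deltas '[{"x":-2,"y":2,"z":0.5,"wx":0,"wy":0,"wz":0,"hand":8.54},{"x":-4,"y":4,"z":1,"wx":0,"wy":0,"wz":0,"hand":8.54},{"x":-6.5,"y":6.5,"z":1,"wx":0,"wy":0,"wz":0,"hand":8.54},{"x":-9,"y":9,"z":1,"wx":0,"wy":0,"wz":0,"hand":8.54},{"x":-11.5,"y":11.5,"z":1,"wx":0,"wy":0,"wz":0,"hand":8.54},{"x":-14,"y":14,"z":1,"wx":0,"wy":0,"wz":0,"hand":8.54},{"x":-16.5,"y":16.5,"z":1,"wx":0,"wy":0,"wz":0,"hand":8.54},{"x":-19,"y":19,"z":1,"wx":0,"wy":0,"wz":0,"hand":8.54},{"x":-21.5,"y":21.5,"z":1,"wx":0,"wy":0,"wz":0,"hand":8.54},{"x":-22,"y":22,"z":1,"wx":0,"wy":0,"wz":0,"hand":8.54}]'

```text
time_s: 10.65
eef_pos: [246.6, 391.4, 227.4]
tool_rot: [[-0.228, 0.974, -0.001], [0.974, 0.228, 0.002], [0.002, -0.001, -1.0]]
contact_force: [-0.2, 0.3, -0.5]
gripper_width: 85.4
gripper_force: 0.0
```

```bash
python3 - <<'E'
from h import *
s=manip.read_state();print(s['time_s'],s['eef_pos'],s['contact_force'])
a=cv2.imread("pics/top0.png");b=np.ascontiguousarray(cams.camera("top")[:,:,::-1]);cv2.imwrite("pics/top1.png",b)
z=np.load("safe.npz");R,o=z['R'],z['o'];p=cams.camera_params("top")
H=[cv2.cvtColor(i,cv2.COLOR_BGR2HSV) for i in(a,b)]
# flap (blue) line angle, and other items by colour in fixed windows, before/after
for n,(lo,hi),(x0,y0,x1,y1) in(("flap",((105,150,60),(125,255,255)),(250,100,345,200)),("wax",((170,120,60),(180,255,255)),(340,180,395,245)),("wax2",((0,150,100),(8,255,255)),(340,180,395,245)),("box",((100,80,30),(130,255,255)),(185,155,225,200)),("jar",((0,0,0),(180,255,60)),(215,90,255,135)),("pend",((0,0,150),(180,90,255)),(236,218,254,238)),("brass",((12,100,40),(28,255,255)),(255,85,350,250))):
    for h in H:
        m=cv2.inRange(h,lo,hi)[y0:y1,x0:x1];k=cv2.findNonZero(m)
        if k is None: print(n,None);continue
        k=k[:,0]+[x0,y0];w=cast(p,k,107 if n=="flap" else 40);q=(w[:,:2]-o)@R
        print(n,len(k),k.mean(0).round(1),"safe x",np.percentile(q[:,0],[5,95]).round(1),"y",np.percentile(q[:,1],[5,95]).round(1))
E
```

```text
10.65 [246.60083803 391.36866378 227.40994878] [-0.20769283  0.32589699 -0.50254323]
flap 137 [294.2 172.7] safe x [-2.4  2.2] y [-50.4  47.1]
flap 132 [294.5 172.9] safe x [-2.4  2.1] y [-51.3  44.1]
wax None
wax None
wax2 781 [365.6 214.1] safe x [-56.6  18.8] y [-187.3 -145.1]
wax2 780 [365.7 214.1] safe x [-56.6  18.7] y [-187.7 -145.1]
box 385 [204.1 178.3] safe x [-82.9 -43.4] y [157.9 197.4]
box 387 [204.2 178.3] safe x [-82.9 -43.4] y [157.9 197.4]
jar 647 [234.  110.8] safe x [ 66.8 122.5] y [143.8 202.1]
jar 637 [234.  110.7] safe x [ 66.7 122.4] y [144.2 202.1]
pend 95 [242.2 228.3] safe x [-143.5 -124.7] y [55.2 72.9]
pend 102 [242.2 228.4] safe x [-143.9 -124.6] y [55.  73.2]
brass 430 [296.4 198.3] safe x [-99.  188.8] y [-42.   40.5]
brass 133 [306.1 138.2] safe x [  5.6 193. ] y [-27.9  52.8]
```

Flap is shut with the same line as before, the ingot is off the deck and in the well, and the bystanders have not moved. Handing in.

```bash
python3 -c "
from rig import manip
print(manip.sign_off())"
```

```text
the job is handed in; nothing more can be done
None
```

I handed the job in at about 10.7 s: the ingot lies flat on the well floor, the flap is fully shut, the pendant, jar, wax block and ring box haven't moved, and the arm is clear; the ingot had to be pushed about 20 mm along the deck before the first finger could reach the flap, which was wide open before the ingot crossed the edge.

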